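Close a screw-down pressure cooker evenly

ROBOT

A 6-joint arm with a two-finger parallel gripper is mounted at the origin on the work surface. World frame = base frame: x ahead of the robot, y to its left, z up, the work surface at z = 0. Lengths are in m, angles in rad, forces in N, time in s.
With the tool pointing down it reaches from about 0.25 to 0.8 m from the base axis. Payload 3.9 kg.
Tool frame: the origin (TCP) lies on the centre line of the jaws, within the pads' length; the fingertips stand 17 mm ahead of it and the grasp point (between the pads) lies 2 mm behind it; z points along the fingers, y is the line along which they close (so a half turn about z gives the same grasp; the last joint's range is limited). The gripper opens to 85 mm and grips with 20 to 120 N. Pads are 22 mm wide; open, the fingers measure 114 mm over their backs; the gripper's body (76 mm by 85 mm) begins 54 mm behind the grasp point. The pads swing forward as they close: fully open they stand 13 mm farther back than shut.
Start: joints at [1.26, 0.26, -0.138, 1.173, 0, 1.571], TCP at [0.161, 0.5, 0.248] pointing down, gripper open.
Joint ranges: [-2.78, 2.78], [-0.83, 1.72], [-1.28, 1.37], [-1.9, 2.12], [-1.57, 1.48], [-3.14, 3.14]. Speed limits (rad/s): [2.57, 2.57, 3.14, 3.14, 3.14, 3.14].

INTERFACE

Orientations are given as a unit quaternion [x, y, z, w].
In Python, from rig import bot gives the robot as it stands.
- The arm moves only by the tool apply_moves, never from a script. Its arguments are lists of equal length, an entry for each row: "slide": the shift along the tool's x, y, z in cm, a list of three; "angular": the turn, a rotation vector about the tool's x, y, z in rad, a list of three; "grip": the closure, from -1 (fully open) to 1 (shut). A call has 1 to 20 rows; each row is the pose to reach, as a shift and turn from the pose commanded when the call began, along the tool's axes at that moment; what a row does not reach only later rows make up. A row lasts 1/10 s, in which the tool goes at most 50 mm and 8.59 degrees, less where a joint would pass 70% of its speed; a pose out of reach is approached as far as the arm can. A call with a gripper value outside its range is refused whole. The fingers move at their own pace and stop on an object; "grip_force" is the grip in N (left out, the last holds). Time passes only in rows, so rows that repeat a pose let the fingers close. It gives the time, the measured TCP pose, the force, the opening and the grip force at its end, in the units of the state.
- bot.read_state(): the state, without advancing time (a new reading comes with each control period).
- bot.capture(name): name is "scene" or "top"; returns a dict with "pixels" (420x560x3 uint8, red, green, blue), "intrinsics" (3x3 intrinsics, pixels), "R" (3x3) and "t" (3): a world point X has camera coordinates R X + t. Camera axes: x right, y down, z forward; pixel columns grow to the right and rows downward; lengths in m; the calibration is good to about 2 mm. A picture is of the moment at which its call begins. There is no depth.
- bot.hand_in(): hands the job in; it is judged then, once.
The state is a dict: "clock": time; "qpos": joint angles; "qvel": joint speeds; "tau": joint torques, N m; "tool_pos": TCP position; "tool_rot": TCP orientation; "wrist_force": force on the tool from outside, world axes, zero at the start; "ft_torque": the same for the moment, N m; "gripper_width": opening from 0.0 (shut) to 1.0 (fully open); "grasp_force": force on a finger pad.
Only numpy, scipy, OpenCV 4.12 (cv2) and the standard library are available. Lean on these libraries where they do the work, as an engineer would, in place of code of your own. Each camera call takes 0.05 s, during which the arm holds its last target. There are 200 camera calls.

TASK

Close the pressure cooker on the stall: turn its four clamp nuts clockwise by their bars in star order (a nut, then the one opposite it, then the other two), first a light round until all four just bear on the lid, then a second round in star order until all four are firm. Bring the lid down evenly without cocking it, do not lean on the lid or overtighten any nut, and leave the goods around it alone.

Things in the scene. Friction and masses are not known exactly. Their poses are not given: they have to be found in the camera images.
- pot: Cast-aluminium pressure cooker pot, 200 mm in diameter, rim 125 mm high, two black side handles at +45 and -135 degrees from its x axis; does not move. Origin at the centre of its foot on the table, z up. Its four swing bolts stand at 118 mm radius along its +x, +y, -x and -y axes, each with a clamp nut.
- lid: The cooker's aluminium lid, 218 mm in diameter, four lugs out to 136 mm radius, on a springy rubber gasket. Origin at the centre of its underside (128 mm above the table), z up; the lugs' tops are 12 mm above it, the dome and regulator weight in its middle at most 53 mm. One nut firm while the others are loose tips it 0.003 rad.
- nut1: Steel clamp nut on the pot's +x bolt: a hub 21 mm wide and 42 mm tall with a tommy bar through it, a round bar 10 mm thick and 104 mm long along the nut's x axis, 30 mm above the nut's origin and standing out 52 mm to both sides. Origin on the bolt's axis in the underside, z up. Clockwise seen from above tightens it, 10 mm down per turn. The four nuts are alike and are turned by pushing the bar.
- nut2: The same nut on the pot's +y bolt. Each nut starts clear of the lid by a gap of its own, 0.2 to 1.6 mm (0.13 to 1 rad of turning), too small to tell from the poses: it must be felt. It turns freely with about 0.03 N m; once it bears on the lid, the clamping force climbs about 40 N per rad. It stays where it is left; pushed again just as hard, it may go on a little.
- nut3: The same nut on the pot's -x bolt, opposite nut1. The torque to turn it is about 0.03 N m plus 0.007 N m per newton of clamping: just bearing (light) about 0.12 N m (12 N), a push of 3 N at 40 mm from the axis; firm about 0.3 N m (40 N), a push of 7.5 N there; overtightened from 0.5 N m (over 60 N). At rest the torque fades, so read it while turning.
- nut4: The same nut on the pot's -y bolt, opposite nut2. Tightening a nut loads the opposite nut by up to a quarter of the change and eases its two neighbours a little.
- camera: Bystander: black camera, 115 mm wide, 84 mm high, on the table beside the pot. Origin under its centre.
- clock: Bystander: round turquoise alarm clock, 84 mm wide, 92 mm high, on the table beside the pot. Origin under its centre.
- binoculars: Bystander: black binoculars lying on the table, 120 mm long, 55 mm high. Origin under their centre.
- saucepan: Bystander: steel saucepan with a red handle, 156 mm wide, 65 mm high. Origin under the centre of the pan.
- coffee_mill: Bystander: wooden box coffee mill with a crank, 95 mm square, 175 mm high. Origin under its centre.
- candlestick: Bystander: brass candlestick, foot 110 mm wide, 165 mm high. Origin under its centre.

How it is judged:
By the outcome, as a careful person would: the job done as asked, in the order asked, and still so for the second after the job is handed in, with the robot touching nothing.
It also fails if it takes over 72 s, if anything falls off the work surface, if the arm or the gripper's body presses on something with over 40 N, if the wrist force passes 120 N, or if a joint passes its speed limit or range.

## Working session

There is one attempt and no reset: what is moved stays moved. The work goes in short steps, Python scripts to look and compute and a tool call to move; the robot and the scene stay as the last step left them, time stands still between calls to the robot, and variables do not carry over. Pictures are saved under pics/ and viewed, at most 10 in all, crops included, and the job is handed in when it is done.

Besides the shell and the picture viewer there is one more tool, called after ">>>" in YAML: its name, and indented under it one key for each argument. apply_moves: Moves the arm, as the interface text tells. Its arguments: {"type":"object","properties":{"slide":{"type":"array","items":{"type":"array","items":{"type":"number"}}},"angular":{"type":"array","items":{"type":"array","items":{"type":"number"}}},"grip":{"type":"array","items":{"type":"number"}},"grip_force":{"type":"number"}},"required":["slide","angular","grip"]}

```bash
mkdir -p pics; ls; python3 - <<'E'
from rig import bot
import cv2,numpy as np
for n in("scene","top"):
    c=bot.capture(n); cv2.imwrite(f"pics/{n}0.png",c["pixels"][:,:,::-1]); np.savez(f"{n}.npz",**c)
    print(n,c["intrinsics"].round(1).tolist(),c["R"].round(3).tolist(),c["t"].round(3).tolist())
print(bot.read_state())
E
```

```text
pics
scene [[471.2, 0.0, 285.9], [0.0, 471.2, 205.6], [0.0, 0.0, 1.0]] [[-0.861, 0.509, 0.009], [0.413, 0.708, -0.573], [-0.298, -0.489, -0.82]] [0.5, -0.178, 1.522]
top [[412.4, 0.0, 278.3], [0.0, 412.4, 209.2], [0.0, 0.0, 1.0]] [[0.003, -1.0, -0.011], [-0.996, -0.002, -0.085], [0.085, 0.012, -0.996]] [0.021, 0.574, 1.338]
{'clock': 0.1, 'qpos': array([ 1.26000461e+00,  2.60643045e-01, -1.39251996e-01,  1.17274373e+00,
       -2.21482161e-05,  1.57082027e+00]), 'qvel': array([-0.00107243,  0.00100412,  0.00376769,  0.00059497, -0.00170321,
        0.00141538]), 'tau': array([-2.12343593e-04, -4.06508803e+01,  2.54526812e+01,  1.00941252e-02,
        2.26422060e-05,  1.15970508e-06]), 'tool_pos': array([0.16037263, 0.49926911, 0.24753067]), 'tool_rot': array([ 1.54782948e-01,  9.87948071e-01, -9.11836328e-04, -1.31626931e-04]), 'wrist_force': array([0.54258779, 1.34884773, 0.44920743]), 'ft_torque': array([ 0.01838838, -0.04795085, -0.02343863]), 'grasp_force': 0.0, 'gripper_width': 0.9980182643340281}
```

View pics/scene0.png

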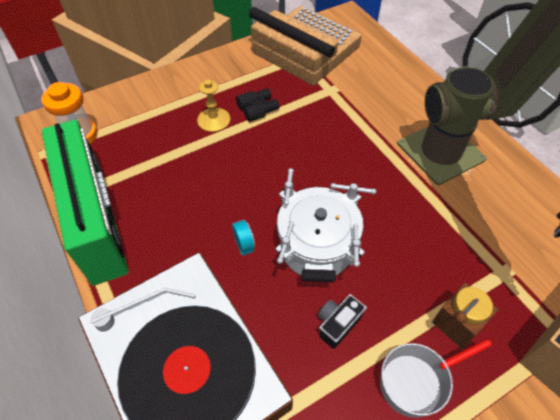

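View pics/top0.png

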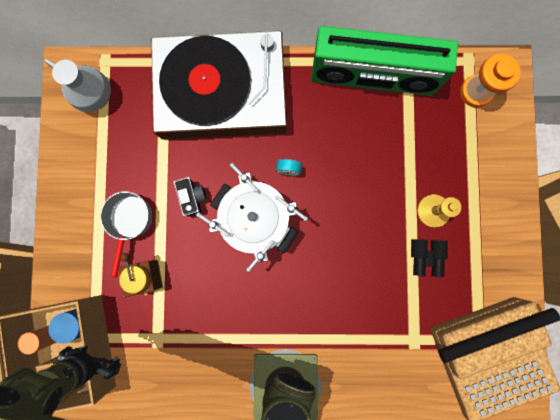

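The top view shows the pot at about (253,217), with nuts near (245,178), (291,209), (261,257) and (214,226). The camera is at (188,197) and the clock at (289,166). I'll enlarge the pot in both views.

```bash
cat > h.py <<'E'
import numpy as np,cv2
from rig import bot
def ray(c,px,z):
    K,R,t=c["intrinsics"],c["R"],c["t"]
    d=R.T@np.linalg.inv(K)@np.array([px[0],px[1],1.]); o=-R.T@t
    return (o+d*(z-o[2])/d[2])
def proj(c,X):
    p=c["intrinsics"]@(c["R"]@np.array(X)+c["t"]); return p[:2]/p[2]
E
python3 - <<'E'
import cv2,numpy as np
from h import *
a=cv2.imread("pics/top0.png")[145:285,165:325]; b=cv2.imread("pics/scene0.png")[155:295,240:400]
im=np.vstack([cv2.resize(a,None,fx=4.2,fy=4.2,interpolation=cv2.INTER_CUBIC)])
cv2.imwrite("pics/topc.png",im)
cv2.imwrite("pics/scenec.png",cv2.resize(b,None,fx=4.2,fy=4.2,interpolation=cv2.INTER_CUBIC))
E
```

```text
(no output)
```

View pics/topc.png

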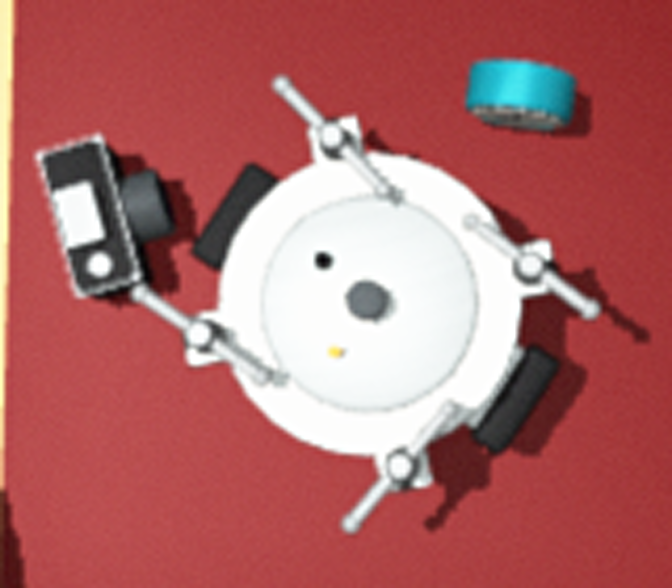

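View pics/scenec.png

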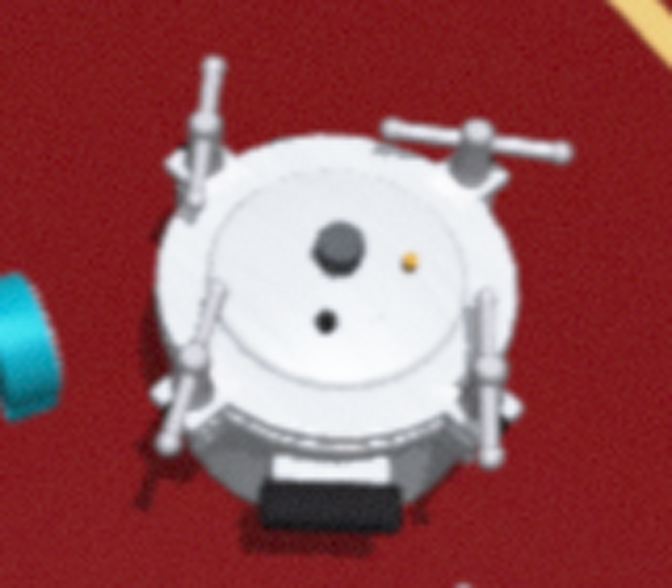

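Four nuts in the crops. Top crop hubs: A (332,138), B (530,266), C (401,467), D (205,334). Scene crop hubs: A (195,358), B (205,125), C (477,138), D (489,370). I'll triangulate the hubs and bar ends.

```bash
python3 - <<'E'
from h import *
T=dict(np.load("top.npz"));S=dict(np.load("scene.npz"))
top={'A':[(332,138),(282,84),(396,196)],'B':[(530,266),(594,310),(470,222)],'C':[(401,467),(350,524),(452,408)],'D':[(205,334),(138,290),(278,378)]}
sc={'A':[(195,355),(168,443),(220,287)],'B':[(205,122),(213,65),(194,203)],'C':[(477,135),(563,152),(390,129)],'D':[(489,368),(490,456),(487,296)]}
f=lambda p,o:(np.array(p)+.0)/4.2+o
P={}
for k in top:
    r=[]
    for i in range(3):
        a=f(top[k][i],(165,145));b=f(sc[k][i],(240,155))
        Ms=[c["intrinsics"]@np.c_[c["R"],c["t"]] for c in(T,S)]
        X=cv2.triangulatePoints(*Ms,a,b)[:,0];X=X[:3]/X[3]
        r.append((X,ray(T,a,.18 if i==0 else .171),ray(S,b,.18 if i==0 else .171)))
    print(k,*[np.round(x,4) for t in r for x in t],sep='\n ')
    h=r[0]; ph=[]
    for j in (1,2):
        d=r[1][j]-r[2][j]; ph.append((np.arctan2(d[1],d[0]),np.linalg.norm(d),((r[1][j]+r[2][j])/2).round(4)))
    print('  bar',ph); P[k]=h[1]
print({k:P[k].round(4) for k in P}, sum(P.values())/4)
for k in P: print(k,np.linalg.norm((P[k]-sum(P.values())/4)[:2]))
E
```

```text
A
 [0.654  0.1223 0.1711]
 [0.6528 0.1213 0.18  ]
 [0.6566 0.127  0.18  ]
 [0.6939 0.1595 0.1632]
 [0.693 0.158 0.171]
 [0.6955 0.1635 0.171 ]
 [0.6132 0.0792 0.1534]
 [0.613  0.0765 0.171 ]
 [0.6177 0.0901 0.171 ]
  bar [(np.float64(0.7948570596057838), np.float64(0.11413517096882217), array([0.653 , 0.1173, 0.171 ])), (np.float64(0.7560917227258305), np.float64(0.10691474404506415), array([0.6566, 0.1268, 0.171 ]))]
B
 [ 0.5635 -0.0179  0.1719]
 [ 0.5629 -0.0177  0.18  ]
 [ 0.5668 -0.0125  0.18  ]
 [ 0.5322 -0.0623  0.1613]
 [ 0.5328 -0.0627  0.171 ]
 [ 0.5356 -0.0548  0.171 ]
 [0.5961 0.0243 0.1599]
 [0.5947 0.0243 0.171 ]
 [0.6003 0.0309 0.171 ]
  bar [(np.float64(-2.1887704641850014), np.float64(0.10676052892005818), array([ 0.5637, -0.0192,  0.171 ])), (np.float64(-2.2174973462866765), np.float64(0.10737917052095745), array([ 0.5679, -0.0119,  0.171 ]))]
C
 [0.4224 0.0725 0.1679]
 [0.4234 0.0713 0.18  ]
 [0.4285 0.0797 0.18  ]
 [0.3825 0.1082 0.1648]
 [0.3837 0.107  0.171 ]
 [0.3856 0.1119 0.171 ]
 [0.4632 0.0375 0.1614]
 [0.4641 0.0365 0.171 ]
 [0.4673 0.0438 0.171 ]
  bar [(n
[... 196 characters left out ...]
D
 [0.5139 0.2118 0.168 ]
 [0.515  0.2084 0.18  ]
 [0.5181 0.2178 0.18  ]
 [0.5457 0.2588 0.1682]
 [0.5462 0.2576 0.171 ]
 [0.5463 0.2602 0.171 ]
 [0.4814 0.1637 0.1538]
 [0.4847 0.1583 0.171 ]
 [0.4868 0.1739 0.171 ]
  bar [(np.float64(1.0163165257144162), np.float64(0.11682116053865968), array([0.5155, 0.2079, 0.171 ])), (np.float64(0.9670358239276814), np.float64(0.10489649459808395), array([0.5165, 0.217 , 0.171 ]))]
{'A': array([0.6528, 0.1213, 0.18  ]), 'B': array([ 0.5629, -0.0177,  0.18  ]), 'C': array([0.4234, 0.0713, 0.18  ]), 'D': array([0.515 , 0.2084, 0.18  ])} [0.53850942 0.09580775 0.18      ]
A 0.11711969813993565
B 0.1161116506780266
C 0.11770046338454719
D 0.115006421806532
```

>>> apply_moves:
  slide:
    - [-42.6,-16.4,2.8]
    - [-42.6,-16.4,2.8]
    - [-42.6,-16.4,2.8]
    - [-42.6,-16.4,2.8]
    - [-42.6,-16.4,2.8]
    - [-42.6,-16.4,2.8]
    - [-42.6,-16.4,2.8]
    - [-42.6,-16.4,2.8]
    - [-42.6,-16.4,2.8]
    - [-42.6,-16.4,2.8]
    - [-42.6,-16.4,2.8]
    - [-42.6,-16.4,2.8]
    - [-42.6,-16.4,2.8]
  angular:
    - [0,0,-0.32]
    - [0,0,-0.32]
    - [0,0,-0.32]
    - [0,0,-0.32]
    - [0,0,-0.32]
    - [0,0,-0.32]
    - [0,0,-0.32]
    - [0,0,-0.32]
    - [0,0,-0.32]
    - [0,0,-0.32]
    - [0,0,-0.32]
    - [0,0,-0.32]
    - [0,0,-0.32]
  grip: [-0.65,-0.65,-0.65,-0.65,-0.65,-0.65,-0.65,-0.65,-0.65,-0.65,-0.65,-0.65,-0.65]

```text
clock: 1.4
tool_pos: [0.5147, 0.2143, 0.2202]
tool_rot: [-0.005, 1.0, 0.0, -0.001]
wrist_force: [0.5, -0.4, 0.4]
gripper_width: 0.829
grasp_force: 0.0
```

```bash
cat >> h.py <<'E'
C=np.array([.541,.0985]); a=.211
u=np.array([np.cos(a),np.sin(a)]); v=np.array([-u[1],u[0]])
N={'A':C+.118*u,'B':C-.118*v,'C':C-.118*u,'D':C+.118*v}
from scipy.spatial.transform import Rotation as Ro
def st():
    s=bot.read_state(); R=Ro.from_quat(s["tool_rot"]).as_matrix()
    return s,R,np.arctan2(R[1,1],R[0,1])
def goto(x,y,z,psi):
    s,R,p=st(); d=(psi-p+np.pi)%(2*np.pi)-np.pi
    print("slide cm",(R.T@(np.array([x,y,z])-s["tool_pos"])*100).round(2),"ang z",round(-d,3))
def show(n=None):
    s,R,p=st(); print("t",s["clock"],"pos",s["tool_pos"].round(4),"psi",p.round(3),"tilt",R[2,2].round(4),"F",s["wrist_force"].round(2),"M",s["ft_torque"].round(3),"w",round(s["gripper_width"],3),"j",s["qpos"].round(2))
    if n:
        r=s["tool_pos"][:2]-N[n];F=s["wrist_force"];print("nut",n,"off",r.round(4),"tau",s["ft_torque"][2]+r[0]*F[1]-r[1]*F[0])
E
python3 - <<'E'
from h import *
show('D')
for n,c in (("scene",(240,130,420,290)),("top",(150,110,330,270))):
    im=bot.capture(n)["pixels"][c[1]:c[3],c[0]:c[2],::-1]
    cv2.imwrite(f"pics/{n}1.png",cv2.resize(im,None,fx=3.5,fy=3.5,interpolation=cv2.INTER_CUBIC))
goto(.5163,.2139,.176,1.58)
E
```

```text
t 1.4 pos [0.5147 0.2143 0.2202] psi 1.582 tilt -1.0 F [ 0.49 -0.37  0.41] M [0.002 0.023 0.019] w 0.829 j [ 0.39  0.33 -0.11  1.13  0.    0.38]
nut D off [-0.0016  0.0004] tau 0.01902560052997536
slide cm [-0.15 -0.06  4.45] ang z 0.002
```

View pics/scene1.png

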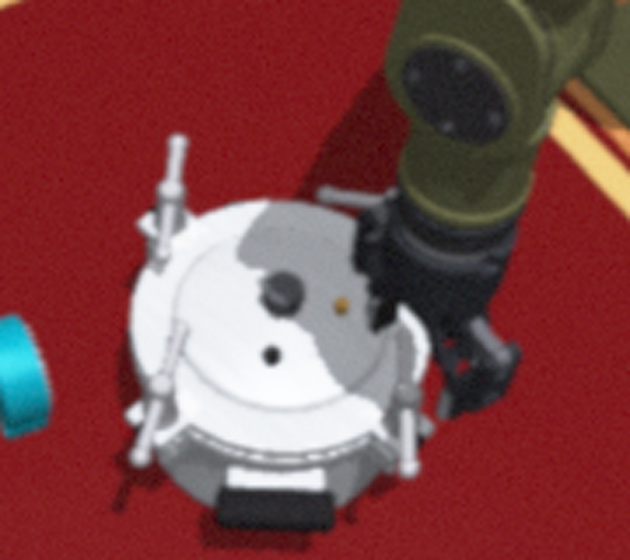

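The scene shows the jaws over nut D: outer finger at crop (480,380), inner finger at (380,310), bar between them. Joint 6 torque is almost noise-free and acts about the tool axis, so I'll use it as the nut torque. Now descending and feeling.

>>> apply_moves:
  slide:
    - [-0.1,0,2]
    - [-0.1,0,4.4]
    - [-0.1,0,4.4]
    - [-0.1,0,4.4]
  angular:
    - [0,0,0]
    - [0,0,0]
    - [0,0,0]
    - [0,0,0]
  grip: [-0.65,-0.65,-0.65,-0.65]

```text
clock: 1.9
tool_pos: [0.5161, 0.2139, 0.1765]
tool_rot: [-0.005, 1.0, -0.0, -0.001]
wrist_force: [-0.1, 0.2, 0.3]
gripper_width: 0.825
grasp_force: 0.0
```

```bash
sed -i 's/    s,R,p=st(); print("t"/    s,R,p=st(); print("t6",s["tau"][5].round(4),"t"/' h.py; python3 -c "
from h import *
show('D')
im=bot.capture('scene')['pixels'][190:290,310:430,::-1]
cv2.imwrite('pics/s2.png',cv2.resize(im,None,fx=5,fy=5,interpolation=cv2.INTER_CUBIC))"
```

```text
t6 0.0008 t 1.9 pos [0.5161 0.2139 0.1765] psi 1.581 tilt -1.0 F [-0.06  0.17  0.28] M [-0.008 -0.007 -0.014] w 0.825 j [ 0.39  0.36 -0.19  1.02  0.    0.38]
nut D off [-0.0002  0.0001] tau -0.014298872694785475
```

View pics/s2.png

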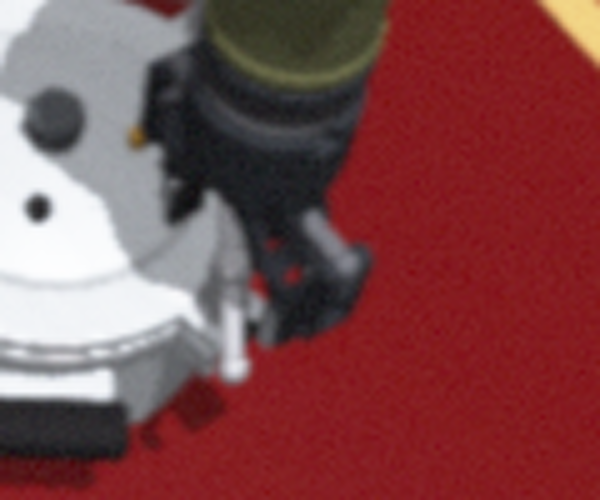

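The outer finger (300,320) is beside the bar (235,340) at about bar height, and nothing is touching. Turning with torque reads.

>>> apply_moves:
  slide:
    - [0,0,0]
    - [0,0,0]
    - [0,0,0]
    - [0,0,0]
  angular:
    - [0,0,0.05]
    - [0,0,0.1]
    - [0,0,0.15]
    - [0,0,0.2]
  grip: [-0.65,-0.65,-0.65,-0.65]

```text
clock: 2.35
tool_pos: [0.5174, 0.2141, 0.178]
tool_rot: [0.096, 0.995, 0.001, 0.001]
wrist_force: [-1.3, 0.1, 0.3]
gripper_width: 0.827
grasp_force: 0.4
```

```bash
python3 -c "from h import *;show('D')"
```

```text
t6 -0.3779 t 2.35 pos [0.5174 0.2141 0.178 ] psi 1.378 tilt -1.0 F [-1.3   0.12  0.25] M [0.094 0.131 0.011] w 0.827 j [ 0.39  0.36 -0.19  1.03  0.    0.58]
nut D off [0.0011 0.0002] tau 0.011617623605428397
```

>>> apply_moves:
  slide:
    - [0,0,0]
    - [0,0,0]
    - [0,0,0]
  angular:
    - [0,0,0.05]
    - [0,0,0.1]
    - [0,0,0.15]
  grip: [-0.65,-0.65,-0.65]

```text
clock: 2.65
tool_pos: [0.5173, 0.214, 0.1779]
tool_rot: [0.17, 0.985, 0.001, 0.001]
wrist_force: [-0.7, 0.5, -0.8]
gripper_width: 0.824
grasp_force: 0.4
```

```bash
python3 -c "from h import *;show('D')"
```

```text
t6 -0.3776 t 2.65 pos [0.5173 0.214  0.1779] psi 1.228 tilt -1.0 F [-0.73  0.5  -0.83] M [0.018 0.204 0.07 ] w 0.824 j [ 0.39  0.36 -0.19  1.03  0.    0.73]
nut D off [0.001  0.0002] tau 0.07103653144289572
```

>>> apply_moves:
  slide:
    - [0,0,0]
    - [0,0,0]
  angular:
    - [0,0,0.05]
    - [0,0,0.1]
  grip: [-0.65,-0.65]

```text
clock: 2.85
tool_pos: [0.5173, 0.2141, 0.1779]
tool_rot: [0.219, 0.976, 0.001, 0.001]
wrist_force: [-1.4, 0.6, -0.3]
gripper_width: 0.824
grasp_force: 0.4
```

```bash
python3 -c "from h import *;show('D')"
```

```text
t6 -0.3776 t 2.85 pos [0.5173 0.2141 0.1779] psi 1.129 tilt -1.0 F [-1.36  0.6  -0.25] M [ 0.027  0.17  -0.011] w 0.824 j [ 0.39  0.36 -0.19  1.03  0.    0.83]
nut D off [0.001  0.0002] tau -0.0098300699785177
```

>>> apply_moves:
  slide:
    - [0,0,0]
    - [0,0,0]
  angular:
    - [0,0,0.05]
    - [0,0,0.1]
  grip: [-0.65,-0.65]

```text
clock: 3.05
tool_pos: [0.5173, 0.2141, 0.1779]
tool_rot: [0.268, 0.963, 0.001, 0.001]
wrist_force: [-0.7, 0.2, 0.6]
gripper_width: 0.822
grasp_force: 0.4
```

```bash
python3 -c "from h import *;show('D')"
```

```text
t6 -0.378 t 3.05 pos [0.5173 0.2141 0.1779] psi 1.029 tilt -1.0 F [-0.68  0.15  0.59] M [0.061 0.141 0.033] w 0.822 j [ 0.39  0.36 -0.19  1.03  0.    0.93]
nut D off [0.001  0.0002] tau 0.033600299665291045
```

>>> apply_moves:
  slide:
    - [0,0,0]
    - [0,0,0]
  angular:
    - [0,0,0.05]
    - [0,0,0.1]
  grip: [-0.65,-0.65]

```text
clock: 3.25
tool_pos: [0.5174, 0.2141, 0.1779]
tool_rot: [0.316, 0.949, 0.001, 0.001]
wrist_force: [-0.8, 0.5, -0.0]
gripper_width: 0.824
grasp_force: 0.4
```

```bash
python3 -c "from h import *;show('D')"
```

```text
t6 -0.3784 t 3.25 pos [0.5174 0.2141 0.1779] psi 0.929 tilt -1.0 F [-0.79  0.53 -0.04] M [ 0.074  0.144 -0.002] w 0.824 j [ 0.39  0.36 -0.19  1.03  0.    1.03]
nut D off [0.0011 0.0003] tau -0.0016572252637838808
```

>>> apply_moves:
  slide:
    - [0,0,0]
    - [0,0,0]
  angular:
    - [0,0,0.05]
    - [0,0,0.1]
  grip: [-0.65,-0.65]

```text
clock: 3.45
tool_pos: [0.5174, 0.2142, 0.178]
tool_rot: [0.363, 0.932, 0.001, 0.001]
wrist_force: [-1.6, 1.6, -0.5]
gripper_width: 0.825
grasp_force: 0.4
```

```bash
python3 -c "from h import *;show('D')"
```

```text
t6 -0.3788 t 3.45 pos [0.5174 0.2142 0.178 ] psi 0.829 tilt -1.0 F [-1.63  1.6  -0.52] M [0.1   0.141 0.021] w 0.825 j [ 0.39  0.36 -0.19  1.03  0.    1.13]
nut D off [0.0011 0.0003] tau 0.023425603027181746
```

>>> apply_moves:
  slide:
    - [0,0,0]
    - [0,0,0]
  angular:
    - [0,0,0.05]
    - [0,0,0.1]
  grip: [-0.65,-0.65]

```text
clock: 3.65
tool_pos: [0.5175, 0.2142, 0.178]
tool_rot: [0.409, 0.913, 0.001, 0.001]
wrist_force: [-0.3, 1.1, 0.4]
gripper_width: 0.824
grasp_force: 0.4
```

```bash
python3 -c "from h import *;show('D')"
```

```text
t6 -0.3787 t 3.65 pos [0.5175 0.2142 0.178 ] psi 0.729 tilt -1.0 F [-0.29  1.14  0.37] M [0.104 0.131 0.062] w 0.824 j [ 0.39  0.36 -0.19  1.03  0.    1.23]
nut D off [0.0012 0.0003] tau 0.0633381810354345
```

>>> apply_moves:
  slide:
    - [0,0,0]
    - [0,0,0]
  angular:
    - [0,0,0.05]
    - [0,0,0.1]
  grip: [-0.65,-0.65]

```text
clock: 3.85
tool_pos: [0.5176, 0.2142, 0.178]
tool_rot: [0.454, 0.891, 0.001, 0.001]
wrist_force: [-0.7, 0.8, -0.3]
gripper_width: 0.824
grasp_force: 0.4
```

```bash
python3 -c "from h import *;show('D')"
```

```text
t6 -0.3812 t 3.85 pos [0.5176 0.2142 0.178 ] psi 0.628 tilt -1.0 F [-0.68  0.83 -0.3 ] M [0.13  0.012 0.096] w 0.824 j [ 0.39  0.36 -0.19  1.02  0.    1.33]
nut D off [0.0013 0.0003] tau 0.09728603595600908
```

>>> apply_moves:
  slide:
    - [0,0,0]
    - [0,0,0]
  angular:
    - [0,0,0.05]
    - [0,0,0.1]
  grip: [-0.65,-0.65]

```text
clock: 4.05
tool_pos: [0.5176, 0.2143, 0.178]
tool_rot: [0.498, 0.867, 0.001, 0.001]
wrist_force: [-0.2, 0.6, 0.2]
gripper_width: 0.819
grasp_force: 0.3
```

```bash
python3 -c "
from h import *
show('D')
im=bot.capture('scene')['pixels'][190:290,310:430,::-1]
cv2.imwrite('pics/s3.png',cv2.resize(im,None,fx=5,fy=5,interpolation=cv2.INTER_CUBIC))"
```

```text
t6 -0.3792 t 4.05 pos [0.5176 0.2143 0.178 ] psi 0.529 tilt -1.0 F [-0.23  0.61  0.18] M [0.131 0.098 0.03 ] w 0.819 j [ 0.39  0.36 -0.19  1.02  0.    1.43]
nut D off [0.0013 0.0004] tau 0.031173859657820664
```

View pics/s3.png

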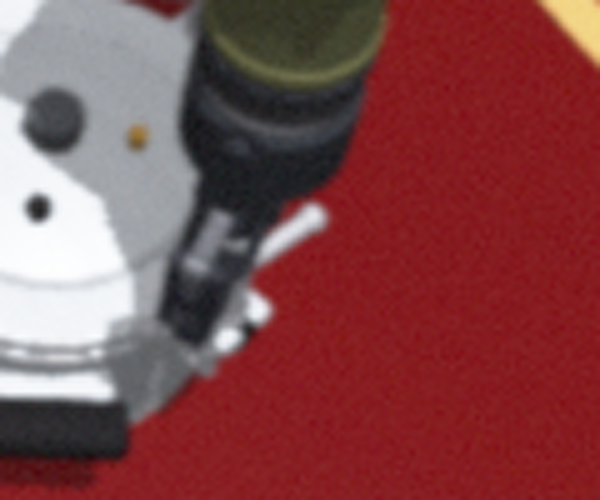

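The far bar end shows at crop (318,215), so the bar has turned roughly 0.9 rad with the finger pushing and is still close to free. Continuing.

>>> apply_moves:
  slide:
    - [0,0,0]
    - [0,0,0]
  angular:
    - [0,0,0.05]
    - [0,0,0.1]
  grip: [-0.65,-0.65]

```text
clock: 4.3
tool_pos: [0.5175, 0.2141, 0.1778]
tool_rot: [0.54, 0.842, 0.001, 0.0]
wrist_force: [0.2, 1.3, 0.3]
gripper_width: 0.823
grasp_force: 0.4
```

```bash
python3 -c "
from h import *;show('D')
S=dict(np.load('scene.npz'));e=ray(S,(373.2,232.6),.171);print(e,np.arctan2(*(N['D']-e[:2])[::-1]),np.linalg.norm(e[:2]-N['D']))"
```

```text
t6 -0.3853 t 4.3 pos [0.5175 0.2141 0.1778] psi 0.429 tilt -1.0 F [0.2  1.31 0.31] M [0.13  0.075 0.05 ] w 0.823 j [ 0.39  0.36 -0.19  1.02  0.    1.53]
nut D off [0.0013 0.0003] tau 0.05150434786049476
[0.46257673 0.21165151 0.171     ] 0.04152333389943676 0.053755938662465225
```

>>> apply_moves:
  slide:
    - [0,0,0]
    - [0,0,0]
  angular:
    - [0,0,0.05]
    - [0,0,0.1]
  grip: [-0.65,-0.65]

```text
clock: 4.5
tool_pos: [0.5175, 0.2142, 0.1777]
tool_rot: [0.582, 0.813, 0.001, 0.0]
wrist_force: [-0.4, 0.9, 0.3]
gripper_width: 0.83
grasp_force: 0.5
```

```bash
python3 -c "from h import *;show('D')"
```

```text
t6 -0.3707 t 4.5 pos [0.5175 0.2142 0.1777] psi 0.329 tilt -1.0 F [-0.44  0.92  0.26] M [0.222 0.077 0.052] w 0.83 j [ 0.39  0.36 -0.19  1.02  0.    1.63]
nut D off [0.0012 0.0003] tau 0.05303944090088008
```

```bash
cat >> h.py <<'E'
def q():
    s,R,p=st();M=s["ft_torque"];F=s["wrist_force"]
    x=R[:2,0]; L=.15; f=(F[:2]+20*np.array([-M[1],M[0]])/L)/21
    print("psi",p.round(3),"|Mxy|",np.hypot(*M[:2]).round(3),"f tool xy",(R[:2,:2].T@f).round(2),"Fz",F[2].round(1),"Mz",M[2].round(3),"t6",s["tau"][5].round(4),"pos",s["tool_pos"].round(4),"t",s["clock"])
E
```

>>> apply_moves:
  slide:
    - [0,0,0]
    - [0,0,0]
  angular:
    - [0,0,0.04]
    - [0,0,0.08]
  grip: [-0.65,-0.65]

```text
clock: 4.7
tool_pos: [0.5175, 0.2143, 0.1777]
tool_rot: [0.613, 0.79, 0.001, 0.0]
wrist_force: [-1.1, 1.3, -0.0]
gripper_width: 0.824
grasp_force: 0.6
```

```bash
python3 -c "from h import *;q()"
```

```text
psi 0.25 |Mxy| 0.315 f tool xy [ 2.06 -0.32] Fz -0.0 Mz 0.089 t6 -0.273 pos [0.5175 0.2143 0.1777] t 4.7
```

>>> apply_moves:
  slide:
    - [0,0,0]
    - [0,0,0]
  angular:
    - [0,0,0.04]
    - [0,0,0.08]
  grip: [-0.65,-0.65]

```text
clock: 4.9
tool_pos: [0.5176, 0.2145, 0.1778]
tool_rot: [0.645, 0.765, 0.001, 0.0]
wrist_force: [0.2, 2.2, -0.6]
gripper_width: 0.825
grasp_force: 0.8
```

```bash
python3 -c "from h import *;q()"
```

```text
psi 0.17 |Mxy| 0.32 f tool xy [2.14 0.07] Fz -0.6 Mz 0.143 t6 -0.2562 pos [0.5176 0.2145 0.1778] t 4.9
```

>>> apply_moves:
  slide:
    - [0,0,0]
    - [0,0,0]
  angular:
    - [0,0,0.04]
    - [0,0,0.08]
  grip: [-0.65,-0.65]

```text
clock: 5.1
tool_pos: [0.5175, 0.2144, 0.1777]
tool_rot: [0.675, 0.738, 0.001, 0.0]
wrist_force: [-0.8, 1.9, 0.1]
gripper_width: 0.827
grasp_force: 1.0
```

```bash
python3 -c "from h import *;q()"
```

```text
psi 0.09 |Mxy| 0.34 f tool xy [ 2.18 -0.59] Fz 0.1 Mz 0.094 t6 -0.236 pos [0.5175 0.2144 0.1777] t 5.1
```

>>> apply_moves:
  slide:
    - [0,0,0]
    - [0,0,0]
    - [0,0,-4.5]
    - [-7,0.8,-4.5]
    - [-14,1.7,-4.5]
    - [-23.4,2.85,-4.5]
    - [-23.4,2.85,-4.5]
    - [-23.4,2.85,-4.5]
    - [-23.4,2.85,-4.5]
    - [-23.4,2.85,-4.5]
    - [-23.4,2.85,-4.5]
    - [-23.4,2.85,-4.5]
    - [-23.4,2.85,-4.5]
    - [-23.4,2.85,-4.5]
  angular:
    - [0,0,0.04]
    - [0,0,-0.1]
    - [0,0,-0.2]
    - [0,0,-0.35]
    - [0,0,-0.5]
    - [0,0,-0.65]
    - [0,0,-0.8]
    - [0,0,-0.95]
    - [0,0,-1.1]
    - [0,0,-1.25]
    - [0,0,-1.48]
    - [0,0,-1.48]
    - [0,0,-1.48]
    - [0,0,-1.48]
  grip: [-0.65,-0.65,-0.65,-0.65,-0.65,-0.65,-0.65,-0.65,-0.65,-0.65,-0.65,-0.65,-0.65,-0.65]

```text
clock: 6.5
tool_pos: [0.5668, -0.017, 0.2222]
tool_rot: [0.002, 1.0, -0.0, 0.001]
wrist_force: [0.4, 0.6, 0.9]
gripper_width: 0.827
grasp_force: 0.0
```

```bash
python3 -c "
from h import *;show('B');q();goto(*N['B'],.177,1.56)"
```

```text
t6 -0.0364 t 6.5 pos [ 0.5668 -0.017   0.2222] psi 1.568 tilt -1.0 F [0.39 0.6  0.89] M [ 0.057 -0.002 -0.019] w 0.827 j [-0.03  0.34 -0.09  1.14 -0.   -0.03]
nut B off [ 0.0011 -0.0001] tau -0.017919506492003943
psi 1.568 |Mxy| 0.057 f tool xy [-0.03  0.39] Fz 0.9 Mz -0.019 t6 -0.0364 pos [ 0.5668 -0.017   0.2222] t 6.5
slide cm [0.12 0.01 4.52] ang z 0.008
```

```bash
sed -i 's/print("psi",p.round(3),"|Mxy|"/print("gf",round(float(s["grasp_force"]),3),"psi",p.round(3),"|Mxy|"/' h.py
```

>>> apply_moves:
  slide:
    - [0,0,2.3]
    - [0,0,4.5]
    - [0,0,4.5]
    - [0,0,4.5]
    - [0,0,4.5]
    - [0,0,4.5]
    - [0,0,4.5]
  angular:
    - [0,0,0]
    - [0,0,0]
    - [0,0,0]
    - [0,0,0.05]
    - [0,0,0.1]
    - [0,0,0.15]
    - [0,0,0.2]
  grip: [-0.65,-0.65,-0.65,-0.65,-0.65,-0.65,-0.65]

```text
clock: 7.2
tool_pos: [0.5667, -0.0169, 0.1777]
tool_rot: [0.102, 0.995, 0.0, 0.0]
wrist_force: [-1.2, 1.1, -0.3]
gripper_width: 0.825
grasp_force: 0.4
```

```bash
python3 -c "from h import *;q()"
```

```text
gf 0.382 psi 1.367 |Mxy| 0.225 f tool xy [1.48 0.26] Fz -0.3 Mz 0.012 t6 -0.3763 pos [ 0.5667 -0.0169  0.1777] t 7.2
```

>>> apply_moves:
  slide:
    - [0,0,0]
    - [0,0,0]
  angular:
    - [0,0,0.05]
    - [0,0,0.1]
  grip: [-0.65,-0.65]

```text
clock: 7.4
tool_pos: [0.5665, -0.0168, 0.1776]
tool_rot: [0.151, 0.988, 0.0, 0.0]
wrist_force: [-1.2, 0.1, 0.0]
gripper_width: 0.825
grasp_force: 0.4
```

```bash
python3 -c "from h import *;q()"
```

```text
gf 0.435 psi 1.267 |Mxy| 0.162 f tool xy [1.08 0.11] Fz 0.0 Mz 0.016 t6 -0.3735 pos [ 0.5665 -0.0168  0.1776] t 7.4
```

>>> apply_moves:
  slide:
    - [0,0,0]
    - [0,0,0]
  angular:
    - [0,0,0.05]
    - [0,0,0.1]
  grip: [-0.65,-0.65]

```text
clock: 7.6
tool_pos: [0.5662, -0.0168, 0.1775]
tool_rot: [0.201, 0.98, 0.0, -0.0]
wrist_force: [-1.5, 1.7, 0.2]
gripper_width: 0.824
grasp_force: 0.6
```

```bash
python3 -c "from h import *;q()"
```

```text
gf 0.646 psi 1.167 |Mxy| 0.302 f tool xy [ 1.99 -0.26] Fz 0.2 Mz 0.075 t6 -0.354 pos [ 0.5662 -0.0168  0.1775] t 7.6
```

>>> apply_moves:
  slide:
    - [0,0,0]
    - [0,0,0]
  angular:
    - [0,0,0.05]
    - [0,0,0.1]
  grip: [-0.65,-0.65]

```text
clock: 7.8
tool_pos: [0.5659, -0.0166, 0.1773]
tool_rot: [0.249, 0.968, 0.0, -0.0]
wrist_force: [-2.0, 1.7, -0.4]
gripper_width: 0.822
grasp_force: 0.9
```

```bash
python3 -c "from h import *;q()"
```

```text
gf 0.923 psi 1.067 |Mxy| 0.455 f tool xy [2.99 0.33] Fz -0.4 Mz 0.123 t6 -0.3308 pos [ 0.5659 -0.0166  0.1773] t 7.8
```

>>> apply_moves:
  slide:
    - [0,0,0]
    - [0,0,0]
  angular:
    - [0,0,0.04]
    - [0,0,0.08]
  grip: [-0.65,-0.65]

```text
clock: 8.0
tool_pos: [0.5657, -0.0164, 0.1772]
tool_rot: [0.287, 0.958, 0.0, -0.001]
wrist_force: [-2.8, 0.7, 0.1]
gripper_width: 0.825
grasp_force: 1.2
```

```bash
python3 -c "from h import *;q()"
```

```text
gf 1.152 psi 0.988 |Mxy| 0.556 f tool xy [3.65 0.25] Fz 0.1 Mz 0.066 t6 -0.2282 pos [ 0.5657 -0.0164  0.1772] t 8.0
```

>>> apply_moves:
  slide:
    - [0,0,0]
    - [0,0,-4.5]
    - [0,5,-4.5]
    - [0.1,10,-4.5]
    - [0.15,15,-4.5]
    - [0.15,16.7,-4.5]
    - [0.15,16.7,-4.5]
    - [0.15,16.7,-4.5]
    - [0.15,16.7,-2]
    - [0.15,16.7,0]
    - [0.15,16.7,0]
    - [0.15,16.7,0]
    - [0.15,16.7,0]
    - [0.15,16.7,0]
  angular:
    - [0,0,-0.12]
    - [0,0,-0.24]
    - [0,0,-0.35]
    - [0,0,-0.43]
    - [0,0,-0.43]
    - [0,0,-0.43]
    - [0,0,-0.43]
    - [0,0,-0.43]
    - [0,0,-0.43]
    - [0,0,-0.43]
    - [0,0,-0.43]
    - [0,0,-0.38]
    - [0,0,-0.33]
    - [0,0,-0.28]
  grip: [-0.65,-0.65,-0.65,-0.65,-0.65,-0.65,-0.65,-0.65,-0.65,-0.65,-0.65,-0.65,-0.65,-0.65]

```text
clock: 9.4
tool_pos: [0.6568, 0.1222, 0.1782]
tool_rot: [0.152, 0.988, 0.0, 0.001]
wrist_force: [-0.5, -0.1, -0.1]
gripper_width: 0.818
grasp_force: 0.0
```

```bash
python3 -c "from h import *;q();print(N['A'])"
```

```text
gf 0.0 psi 1.266 |Mxy| 0.02 f tool xy [0.14 0.03] Fz -0.1 Mz 0.036 t6 -0.4119 pos [0.6568 0.1222 0.1782] t 9.4
[0.65638299 0.12321366]
```

>>> apply_moves:
  slide:
    - [0,0,0]
    - [0,0,0]
  angular:
    - [0,0,0.05]
    - [0,0,0.1]
  grip: [-0.65,-0.65]

```text
clock: 9.6
tool_pos: [0.6565, 0.1224, 0.1782]
tool_rot: [0.201, 0.98, 0.0, 0.0]
wrist_force: [-0.8, 0.6, -0.9]
gripper_width: 0.826
grasp_force: 0.4
```

```bash
python3 -c "from h import *;q()"
```

```text
gf 0.382 psi 1.166 |Mxy| 0.216 f tool xy [1.41 0.15] Fz -0.9 Mz 0.017 t6 -0.3765 pos [0.6565 0.1224 0.1782] t 9.6
```

>>> apply_moves:
  slide:
    - [0,0,0]
    - [0,0,0]
  angular:
    - [0,0,0.05]
    - [0,0,0.1]
  grip: [-0.65,-0.65]

```text
clock: 9.8
tool_pos: [0.6564, 0.1224, 0.1781]
tool_rot: [0.25, 0.968, 0.0, 0.0]
wrist_force: [-0.7, 1.6, -0.1]
gripper_width: 0.824
grasp_force: 0.4
```

```bash
python3 -c "from h import *;q()"
```

```text
gf 0.371 psi 1.066 |Mxy| 0.174 f tool xy [1.16 0.02] Fz -0.1 Mz 0.029 t6 -0.3765 pos [0.6564 0.1224 0.1781] t 9.8
```

>>> apply_moves:
  slide:
    - [0,0,0]
    - [0,0,0]
  angular:
    - [0,0,0.05]
    - [0,0,0.1]
  grip: [-0.65,-0.65]

```text
clock: 10.0
tool_pos: [0.6564, 0.1225, 0.1782]
tool_rot: [0.298, 0.955, 0.0, 0.0]
wrist_force: [-0.7, 0.5, -0.1]
gripper_width: 0.826
grasp_force: 0.4
```

```bash
python3 -c "from h import *;q()"
```

```text
gf 0.415 psi 0.966 |Mxy| 0.216 f tool xy [ 1.41 -0.12] Fz -0.1 Mz 0.037 t6 -0.3734 pos [0.6564 0.1225 0.1782] t 10.0
```

>>> apply_moves:
  slide:
    - [0,0,0]
    - [0,0,0]
  angular:
    - [0,0,0.05]
    - [0,0,0.1]
  grip: [-0.65,-0.65]

```text
clock: 10.2
tool_pos: [0.6562, 0.1226, 0.1781]
tool_rot: [0.345, 0.939, 0.0, -0.0]
wrist_force: [-1.4, 1.9, -0.7]
gripper_width: 0.823
grasp_force: 0.6
```

```bash
python3 -c "from h import *;q()"
```

```text
gf 0.604 psi 0.867 |Mxy| 0.311 f tool xy [2.08 0.12] Fz -0.7 Mz 0.053 t6 -0.353 pos [0.6562 0.1226 0.1781] t 10.2
```

>>> apply_moves:
  slide:
    - [0,0,0]
    - [0,0,0]
  angular:
    - [0,0,0.05]
    - [0,0,0.1]
  grip: [-0.65,-0.65]

```text
clock: 10.4
tool_pos: [0.656, 0.1228, 0.178]
tool_rot: [0.391, 0.92, 0.001, -0.0]
wrist_force: [-0.8, 1.9, -1.3]
gripper_width: 0.822
grasp_force: 0.8
```

```bash
python3 -c "from h import *;q()"
```

```text
gf 0.843 psi 0.767 |Mxy| 0.451 f tool xy [ 2.96 -0.01] Fz -1.3 Mz 0.105 t6 -0.3289 pos [0.656  0.1228 0.178 ] t 10.4
```

>>> apply_moves:
  slide:
    - [0,0,0]
    - [0,0,0]
  angular:
    - [0,0,0.05]
    - [0,0,0.1]
  grip: [-0.65,-0.65]

```text
clock: 10.6
tool_pos: [0.6559, 0.1231, 0.178]
tool_rot: [0.437, 0.9, 0.001, -0.001]
wrist_force: [-2.0, 2.5, 0.8]
gripper_width: 0.827
grasp_force: 1.1
```

```bash
python3 -c "from h import *;q();goto(*N['C'],.178,3.07-np.pi)"
```

```text
gf 1.08 psi 0.667 |Mxy| 0.587 f tool xy [ 3.88 -0.01] Fz 0.8 Mz 0.078 t6 -0.3044 pos [0.6559 0.1231 0.178 ] t 10.6
slide cm [ 10.38 -21.15   0.  ] ang z 0.739
```

>>> apply_moves:
  slide:
    - [0,0,0]
    - [0,0,-4.5]
    - [2,-4.2,-4.5]
    - [4,-8.4,-4.5]
    - [6,-12.6,-4.5]
    - [8,-16.8,-4.5]
    - [10.3,-21.1,-4.5]
    - [10.3,-21.1,-4.5]
    - [10.3,-21.1,-4.5]
    - [10.3,-21.1,-4.5]
    - [10.3,-21.1,-4.5]
    - [10.3,-21.1,-4.5]
    - [10.3,-21.1,-4.5]
    - [10.3,-21.1,-4.5]
    - [10.3,-21.1,-4.5]
    - [10.3,-21.1,-4.5]
    - [10.3,-21.1,-4.5]
    - [10.3,-21.1,-4.5]
    - [10.3,-21.1,-4.5]
  angular:
    - [0,0,-0.14]
    - [0,0,-0.28]
    - [0,0,-0.42]
    - [0,0,-0.56]
    - [0,0,-0.7]
    - [0,0,-0.84]
    - [0,0,-0.98]
    - [0,0,-1.12]
    - [0,0,-1.26]
    - [0,0,-1.4]
    - [0,0,-1.54]
    - [0,0,-1.68]
    - [0,0,-1.82]
    - [0,0,-1.96]
    - [0,0,-2.1]
    - [0,0,-2.24]
    - [0,0,-2.4]
    - [0,0,-2.4]
    - [0,0,-2.4]
  grip: [-0.65,-0.65,-0.65,-0.65,-0.65,-0.65,-0.65,-0.65,-0.65,-0.65,-0.65,-0.65,-0.65,-0.65,-0.65,-0.65,-0.65,-0.65,-0.65]

```text
clock: 12.5
tool_pos: [0.4275, 0.0726, 0.2224]
tool_rot: [-0.68, 0.733, -0.0, 0.001]
wrist_force: [-0.4, -0.2, 0.3]
gripper_width: 0.827
grasp_force: 0.0
```

```bash
python3 -c "from h import *;show('C');goto(*N['C'],.178,3.07)"
```

```text
t6 -0.0761 t 12.5 pos [0.4275 0.0726 0.2224] psi 3.066 tilt -1.0 F [-0.4  -0.19  0.31] M [-0.028 -0.031  0.015] w 0.827 j [ 0.17  0.12 -0.39  1.06 -0.   -1.33]
nut C off [ 0.0019 -0.0012] tau 0.014497615954344607
slide cm [-0.1   0.2   4.44] ang z -0.004
```

>>> apply_moves:
  slide:
    - [-0.1,0.2,2.3]
    - [-0.1,0.2,4.4]
    - [-0.1,0.2,4.4]
    - [-0.1,0.2,4.4]
    - [-0.1,0.2,4.4]
    - [-0.1,0.2,4.4]
  angular:
    - [0,0,0]
    - [0,0,0]
    - [0,0,0]
    - [0,0,0.05]
    - [0,0,0.1]
    - [0,0,0.15]
  grip: [-0.65,-0.65,-0.65,-0.65,-0.65,-0.65]

```text
clock: 13.1
tool_pos: [0.426, 0.0741, 0.1786]
tool_rot: [-0.623, 0.782, -0.0, 0.001]
wrist_force: [0.4, -1.3, -0.3]
gripper_width: 0.826
grasp_force: 0.0
```

```bash
python3 -c "from h import *;q()"
```

```text
gf 0.0 psi 2.916 |Mxy| 0.059 f tool xy [0.22 0.3 ] Fz -0.3 Mz -0.038 t6 -0.4118 pos [0.426  0.0741 0.1786] t 13.1
```

>>> apply_moves:
  slide:
    - [0,0,0]
    - [0,0,0]
  angular:
    - [0,0,0.05]
    - [0,0,0.1]
  grip: [-0.65,-0.65]

```text
clock: 13.3
tool_pos: [0.4262, 0.0743, 0.1787]
tool_rot: [-0.583, 0.812, -0.0, 0.001]
wrist_force: [-0.4, -0.3, -1.4]
gripper_width: 0.823
grasp_force: 0.4
```

```bash
python3 -c "from h import *;q()"
```

```text
gf 0.382 psi 2.816 |Mxy| 0.114 f tool xy [-0.7  -0.11] Fz -1.4 Mz 0.021 t6 -0.3773 pos [0.4262 0.0743 0.1787] t 13.3
```

>>> apply_moves:
  slide:
    - [0,0,0]
    - [0,0,0]
  angular:
    - [0,0,0.05]
    - [0,0,0.1]
  grip: [-0.65,-0.65]

```text
clock: 13.5
tool_pos: [0.4261, 0.0742, 0.1787]
tool_rot: [-0.542, 0.84, -0.0, 0.001]
wrist_force: [0.6, -0.6, -0.8]
gripper_width: 0.822
grasp_force: 0.4
```

```bash
python3 -c "from h import *;q()"
```

```text
gf 0.376 psi 2.716 |Mxy| 0.064 f tool xy [-0.32  0.19] Fz -0.8 Mz 0.008 t6 -0.3783 pos [0.4261 0.0742 0.1787] t 13.5
```

>>> apply_moves:
  slide:
    - [0,0,0]
    - [0,0,0]
  angular:
    - [0,0,0.05]
    - [0,0,0.1]
  grip: [-0.65,-0.65]

```text
clock: 13.7
tool_pos: [0.4261, 0.0742, 0.1786]
tool_rot: [-0.499, 0.867, -0.0, 0.001]
wrist_force: [0.3, -0.3, -0.6]
gripper_width: 0.826
grasp_force: 0.4
```

```bash
python3 -c "from h import *;q()"
```

```text
gf 0.4 psi 2.616 |Mxy| 0.016 f tool xy [-0.01 -0.12] Fz -0.6 Mz -0.001 t6 -0.3788 pos [0.4261 0.0742 0.1786] t 13.7
```

>>> apply_moves:
  slide:
    - [0,0,0]
    - [0,0,0]
  angular:
    - [0,0,0.05]
    - [0,0,0.1]
  grip: [-0.65,-0.65]

```text
clock: 13.9
tool_pos: [0.4261, 0.0742, 0.1787]
tool_rot: [-0.455, 0.89, -0.0, 0.001]
wrist_force: [-0.4, 0.8, -0.2]
gripper_width: 0.823
grasp_force: 0.4
```

```bash
python3 -c "from h import *;q()"
```

```text
gf 0.375 psi 2.516 |Mxy| 0.043 f tool xy [-0.29 -0.02] Fz -0.2 Mz 0.018 t6 -0.3777 pos [0.4261 0.0742 0.1787] t 13.9
```

>>> apply_moves:
  slide:
    - [0,0,0]
    - [0,0,0]
  angular:
    - [0,0,0.05]
    - [0,0,0.1]
  grip: [-0.65,-0.65]

```text
clock: 14.1
tool_pos: [0.426, 0.0741, 0.1786]
tool_rot: [-0.41, 0.912, -0.0, 0.001]
wrist_force: [0.1, 0.6, -0.2]
gripper_width: 0.819
grasp_force: 0.4
```

```bash
python3 -c "from h import *;q()"
```

```text
gf 0.36 psi 2.416 |Mxy| 0.026 f tool xy [ 0.05 -0.13] Fz -0.2 Mz -0.061 t6 -0.3781 pos [0.426  0.0741 0.1786] t 14.1
```

>>> apply_moves:
  slide:
    - [0,0,0]
    - [0,0,0]
  angular:
    - [0,0,0.05]
    - [0,0,0.1]
  grip: [-0.65,-0.65]

```text
clock: 14.3
tool_pos: [0.4259, 0.0741, 0.1786]
tool_rot: [-0.364, 0.931, -0.0, 0.001]
wrist_force: [-0.4, -0.2, 1.1]
gripper_width: 0.827
grasp_force: 0.4
```

```bash
python3 -c "from h import *;q()"
```

```text
gf 0.355 psi 2.316 |Mxy| 0.09 f tool xy [0.5  0.31] Fz 1.1 Mz 0.034 t6 -0.3777 pos [0.4259 0.0741 0.1786] t 14.3
```

>>> apply_moves:
  slide:
    - [0,0,0]
    - [0,0,0]
    - [0,0,0]
    - [0,0,0]
  angular:
    - [0,0,0.05]
    - [0,0,0.1]
    - [0,0,0.15]
    - [0,0,0.2]
  grip: [-0.65,-0.65,-0.65,-0.65]

```text
clock: 14.7
tool_pos: [0.4257, 0.0741, 0.1785]
tool_rot: [-0.269, 0.963, -0.0, 0.0]
wrist_force: [-0.6, -0.6, -0.5]
gripper_width: 0.826
grasp_force: 0.3
```

```bash
python3 -c "from h import *;q()"
```

```text
gf 0.348 psi 2.116 |Mxy| 0.096 f tool xy [0.43 0.46] Fz -0.5 Mz 0.001 t6 -0.3776 pos [0.4257 0.0741 0.1785] t 14.7
```

>>> apply_moves:
  slide:
    - [0,0,0]
    - [0,0,0]
  angular:
    - [0,0,0.05]
    - [0,0,0.1]
  grip: [-0.65,-0.65]

```text
clock: 14.9
tool_pos: [0.4256, 0.0741, 0.1785]
tool_rot: [-0.221, 0.975, -0.0, 0.0]
wrist_force: [-0.3, -0.5, 0.6]
gripper_width: 0.827
grasp_force: 0.5
```

```bash
python3 -c "from h import *;q()"
```

```text
gf 0.506 psi 2.016 |Mxy| 0.119 f tool xy [ 0.78 -0.08] Fz 0.6 Mz -0.003 t6 -0.3629 pos [0.4256 0.0741 0.1785] t 14.9
```

>>> apply_moves:
  slide:
    - [0,0,0]
    - [0,0,0]
  angular:
    - [0,0,0.05]
    - [0,0,0.1]
  grip: [-0.65,-0.65]

```text
clock: 15.1
tool_pos: [0.4256, 0.0741, 0.1785]
tool_rot: [-0.172, 0.985, -0.0, 0.0]
wrist_force: [-0.6, 1.0, 0.7]
gripper_width: 0.827
grasp_force: 0.7
```

```bash
python3 -c "from h import *;q()"
```

```text
gf 0.743 psi 1.916 |Mxy| 0.198 f tool xy [1.26 0.24] Fz 0.7 Mz 0.084 t6 -0.3369 pos [0.4256 0.0741 0.1785] t 15.1
```

>>> apply_moves:
  slide:
    - [0,0,0]
    - [0,0,0]
    - [0,0,0]
  angular:
    - [0,0,0.05]
    - [0,0,0.1]
    - [0,0,0.15]
  grip: [-0.65,-0.65,-0.65]

```text
clock: 15.4
tool_pos: [0.4254, 0.0741, 0.1784]
tool_rot: [-0.098, 0.995, 0.0, 0.0]
wrist_force: [-1.1, -0.2, 0.2]
gripper_width: 0.823
grasp_force: 1.2
```

```bash
python3 -c "from h import *;q();goto(*N['D'],.178,.16);goto(*N['D'],.178,.16+np.pi)"
```

```text
gf 1.181 psi 1.766 |Mxy| 0.208 f tool xy [1.36 0.18] Fz 0.2 Mz 0.098 t6 -0.2942 pos [0.4254 0.0741 0.1784] t 15.4
slide cm [-11.63  11.95   0.04] ang z 1.606
slide cm [-11.63  11.95   0.04] ang z -1.535
```

>>> apply_moves:
  slide:
    - [0,0,0]
    - [0,0,-4.5]
    - [-3,3,-4.5]
    - [-6,6,-4.5]
    - [-9,9,-4.5]
    - [-11.6,12,-4.5]
    - [-11.6,12,-4.5]
    - [-11.6,12,-4.5]
    - [-11.6,12,-4.5]
    - [-11.6,12,-4.5]
    - [-11.6,12,-4.5]
    - [-11.6,12,-4.5]
    - [-11.6,12,-4.5]
    - [-11.6,12,-2.2]
    - [-11.6,12,0]
    - [-11.6,12,0]
  angular:
    - [0,0,-0.14]
    - [0,0,-0.28]
    - [0,0,-0.42]
    - [0,0,-0.56]
    - [0,0,-0.7]
    - [0,0,-0.84]
    - [0,0,-0.98]
    - [0,0,-1.12]
    - [0,0,-1.26]
    - [0,0,-1.4]
    - [0,0,-1.53]
    - [0,0,-1.53]
    - [0,0,-1.53]
    - [0,0,-1.53]
    - [0,0,-1.53]
    - [0,0,-1.53]
  grip: [-0.65,-0.65,-0.65,-0.65,-0.65,-0.65,-0.65,-0.65,-0.65,-0.65,-0.65,-0.65,-0.65,-0.65,-0.65,-0.65]

```text
clock: 17.0
tool_pos: [0.5135, 0.2139, 0.175]
tool_rot: [0.76, -0.65, -0.001, 0.002]
wrist_force: [-0.9, 0.5, 0.2]
gripper_width: 0.823
grasp_force: 0.0
```

```bash
python3 -c "from h import *;q()"
```

```text
gf 0.0 psi -2.986 |Mxy| 0.027 f tool xy [ 0.08 -0.1 ] Fz 0.2 Mz -0.016 t6 0.008 pos [0.5135 0.2139 0.175 ] t 17.0
```

>>> apply_moves:
  slide:
    - [0,0,0]
    - [0,0,0]
    - [0,0,0]
  angular:
    - [0,0,0.05]
    - [0,0,0.1]
    - [0,0,0.15]
  grip: [-0.65,-0.65,-0.65]

```text
clock: 17.3
tool_pos: [0.516, 0.2152, 0.1787]
tool_rot: [0.709, -0.705, 0.0, -0.001]
wrist_force: [-0.3, 0.4, -0.3]
gripper_width: 0.823
grasp_force: 1.2
```

```bash
python3 -c "from h import *;q()"
```

```text
gf 1.175 psi -3.137 |Mxy| 0.034 f tool xy [-0.23  0.04] Fz -0.3 Mz 0.108 t6 -0.2862 pos [0.516  0.2152 0.1787] t 17.3
```

>>> apply_moves:
  slide:
    - [0,0,0]
    - [0,0,0]
  angular:
    - [0,0,0.05]
    - [0,0,0.1]
  grip: [-0.65,-0.65]

```text
clock: 17.5
tool_pos: [0.5161, 0.2152, 0.1788]
tool_rot: [-0.673, 0.74, -0.0, 0.001]
wrist_force: [-0.1, 0.2, -0.1]
gripper_width: 0.825
grasp_force: 1.4
```

```bash
python3 -c "from h import *;q()"
```

```text
gf 1.43 psi 3.047 |Mxy| 0.082 f tool xy [-0.49  0.22] Fz -0.1 Mz 0.098 t6 -0.2642 pos [0.5161 0.2152 0.1788] t 17.5
```

>>> apply_moves:
  slide:
    - [0,0,0]
    - [0,0,0]
  angular:
    - [0,0,0.05]
    - [0,0,0.1]
  grip: [-0.65,-0.65]

```text
clock: 17.7
tool_pos: [0.5161, 0.2152, 0.1789]
tool_rot: [-0.635, 0.773, -0.0, 0.001]
wrist_force: [-0.2, 0.4, -0.3]
gripper_width: 0.825
grasp_force: 1.7
```

```bash
python3 -c "from h import *;q()"
```

```text
gf 1.721 psi 2.947 |Mxy| 0.067 f tool xy [-0.41  0.18] Fz -0.3 Mz 0.146 t6 -0.2368 pos [0.5161 0.2152 0.1789] t 17.7
```

>>> apply_moves:
  slide:
    - [0,0,0]
    - [0,0,0]
    - [0,0,0]
    - [0,0,0]
  angular:
    - [0,0,0.05]
    - [0,0,0.1]
    - [0,0,0.15]
    - [0,0,0.2]
  grip: [-0.65,-0.65,-0.65,-0.65]

```text
clock: 18.1
tool_pos: [0.5161, 0.2152, 0.1789]
tool_rot: [-0.555, 0.832, -0.0, 0.001]
wrist_force: [0.6, 0.4, -0.2]
gripper_width: 0.823
grasp_force: 2.3
```

```bash
python3 -c "from h import *;q()"
```

```text
gf 2.273 psi 2.747 |Mxy| 0.096 f tool xy [-0.57  0.27] Fz -0.2 Mz 0.214 t6 -0.1797 pos [0.5161 0.2152 0.1789] t 18.1
```

>>> apply_moves:
  slide:
    - [0,0,0]
    - [0,0,0]
    - [0,0,0]
  angular:
    - [0,0,0.05]
    - [0,0,0.1]
    - [0,0,0.15]
  grip: [-0.65,-0.65,-0.65]

```text
clock: 18.4
tool_pos: [0.5162, 0.2152, 0.179]
tool_rot: [-0.491, 0.871, 0.0, 0.001]
wrist_force: [-0.1, 1.4, 1.1]
gripper_width: 0.822
grasp_force: 2.9
```

```bash
python3 -c "from h import *;q()"
```

```text
gf 2.9 psi 2.597 |Mxy| 0.074 f tool xy [-0.23  0.48] Fz 1.1 Mz 0.275 t6 -0.1418 pos [0.5162 0.2152 0.179 ] t 18.4
```

>>> apply_moves:
  slide:
    - [0,0,0]
    - [0,0,0]
  angular:
    - [0,0,0.05]
    - [0,0,0.1]
  grip: [-0.65,-0.65]

```text
clock: 18.6
tool_pos: [0.5162, 0.2152, 0.179]
tool_rot: [-0.447, 0.895, 0.0, 0.001]
wrist_force: [0.2, 0.3, 0.6]
gripper_width: 0.827
grasp_force: 3.0
```

```bash
python3 -c "from h import *;q();goto(*N['B'],.178,1.14)"
```

```text
gf 3.016 psi 2.497 |Mxy| 0.078 f tool xy [0.01 0.5 ] Fz 0.6 Mz 0.216 t6 -0.1218 pos [0.5162 0.2152 0.179 ] t 18.6
slide cm [ 15.58 -17.91   0.09] ang z 1.357
```

>>> apply_moves:
  slide:
    - [0,0,0]
    - [0,0,-4.5]
    - [3,-3.5,-4.5]
    - [6,-7,-4.5]
    - [9,-10.5,-4.5]
    - [12,-14,-4.5]
    - [15.6,-17.9,-4.5]
    - [15.6,-17.9,-4.5]
    - [15.6,-17.9,-4.5]
    - [15.6,-17.9,-4.5]
    - [15.6,-17.9,-4.5]
    - [15.6,-17.9,-4.5]
    - [15.6,-17.9,-4.5]
    - [15.6,-17.9,-4.5]
    - [15.6,-17.9,-2.2]
    - [15.6,-17.9,0]
    - [15.6,-17.9,0]
  angular:
    - [0,0,-0.14]
    - [0,0,-0.14]
    - [0,0,0]
    - [0,0,0.14]
    - [0,0,0.28]
    - [0,0,0.42]
    - [0,0,0.56]
    - [0,0,0.7]
    - [0,0,0.84]
    - [0,0,0.98]
    - [0,0,1.12]
    - [0,0,1.26]
    - [0,0,1.34]
    - [0,0,1.34]
    - [0,0,1.34]
    - [0,0,1.34]
    - [0,0,1.34]
  grip: [-0.65,-0.65,-0.65,-0.65,-0.65,-0.65,-0.65,-0.65,-0.65,-0.65,-0.65,-0.65,-0.65,-0.65,-0.65,-0.65,-0.65]

```text
clock: 20.3
tool_pos: [0.5636, -0.0173, 0.1754]
tool_rot: [0.204, 0.979, -0.0, -0.002]
wrist_force: [-1.3, -0.5, 0.6]
gripper_width: 0.829
grasp_force: 0.0
```

```bash
python3 -c "from h import *;q()"
```

```text
gf 0.0 psi 1.161 |Mxy| 0.071 f tool xy [ 0.49 -0.05] Fz 0.6 Mz -0.054 t6 -0.0024 pos [ 0.5636 -0.0173  0.1754] t 20.3
```

>>> apply_moves:
  slide:
    - [0,0,0]
    - [0,0,0]
    - [0,0,0]
    - [0,0,0]
  angular:
    - [0,0,0.05]
    - [0,0,0.1]
    - [0,0,0.15]
    - [0,0,0.2]
  grip: [-0.65,-0.65,-0.65,-0.65]

```text
clock: 20.7
tool_pos: [0.5655, -0.0166, 0.1789]
tool_rot: [0.301, 0.954, 0.001, -0.0]
wrist_force: [-2.2, 2.8, -0.5]
gripper_width: 0.825
grasp_force: 1.6
```

```bash
python3 -c "from h import *;q()"
```

```text
gf 1.567 psi 0.959 |Mxy| 0.784 f tool xy [4.84 1.76] Fz -0.5 Mz 0.123 t6 -0.2597 pos [ 0.5655 -0.0166  0.1789] t 20.7
```

>>> apply_moves:
  slide:
    - [0,0,0]
    - [0,0,0]
    - [0,0,0]
    - [0,0,0]
  angular:
    - [0,0,0.05]
    - [0,0,0.1]
    - [0,0,0.15]
    - [0,0,0.2]
  grip: [-0.65,-0.65,-0.65,-0.65]

```text
clock: 21.1
tool_pos: [0.5651, -0.0162, 0.1787]
tool_rot: [0.395, 0.919, 0.001, -0.001]
wrist_force: [-1.7, 3.0, -0.2]
gripper_width: 0.829
grasp_force: 2.0
```

```bash
python3 -c "from h import *;q()"
```

```text
gf 2.012 psi 0.76 |Mxy| 0.705 f tool xy [4.55 0.92] Fz -0.2 Mz 0.174 t6 -0.2059 pos [ 0.5651 -0.0162  0.1787] t 21.1
```

>>> apply_moves:
  slide:
    - [0,0,0]
    - [0,0,0]
    - [0,0,0]
    - [0,0,0]
  angular:
    - [0,0,0.05]
    - [0,0,0.1]
    - [0,0,0.15]
    - [0,0,0.2]
  grip: [-0.65,-0.65,-0.65,-0.65]

```text
clock: 21.5
tool_pos: [0.5652, -0.0161, 0.1787]
tool_rot: [0.484, 0.875, 0.001, -0.001]
wrist_force: [-1.9, 3.5, 0.4]
gripper_width: 0.824
grasp_force: 2.7
```

```bash
python3 -c "from h import *;q()"
```

```text
gf 2.721 psi 0.56 |Mxy| 0.68 f tool xy [4.48 0.52] Fz 0.4 Mz 0.223 t6 -0.1536 pos [ 0.5652 -0.0161  0.1787] t 21.5
```

>>> apply_moves:
  slide:
    - [0,0,0]
    - [0,0,0]
    - [0,0,0]
  angular:
    - [0,0,0.05]
    - [0,0,0.1]
    - [0,0,0.15]
  grip: [-0.65,-0.65,-0.65]

```text
clock: 21.8
tool_pos: [0.5653, -0.0161, 0.1788]
tool_rot: [0.548, 0.836, 0.001, -0.001]
wrist_force: [-1.4, 2.7, 0.3]
gripper_width: 0.824
grasp_force: 3.1
```

```bash
python3 -c "from h import *;q();goto(*N['A'],.178,.82)"
```

```text
gf 3.054 psi 0.41 |Mxy| 0.684 f tool xy [ 4.49 -0.13] Fz 0.3 Mz 0.275 t6 -0.1282 pos [ 0.5653 -0.0161  0.1788] t 21.8
slide cm [ 9.14 13.91  0.12] ang z -0.41
```

>>> apply_moves:
  slide:
    - [0,0,0]
    - [0,0,0]
    - [0,0,0]
    - [0,0,-4.5]
    - [2.2,3.5,-4.5]
    - [4.5,7,-4.5]
    - [6.8,10.5,-4.5]
    - [9.1,13.9,-4.5]
    - [9.1,13.9,-4.5]
    - [9.1,13.9,-4.5]
    - [9.1,13.9,-2.2]
    - [9.1,13.9,0]
    - [9.1,13.9,0]
  angular:
    - [0,0,0.05]
    - [0,0,0.1]
    - [0,0,-0.04]
    - [0,0,-0.15]
    - [0,0,-0.28]
    - [0,0,-0.4]
    - [0,0,-0.4]
    - [0,0,-0.4]
    - [0,0,-0.4]
    - [0,0,-0.4]
    - [0,0,-0.4]
    - [0,0,-0.4]
    - [0,0,-0.4]
  grip: [-0.65,-0.65,-0.65,-0.65,-0.65,-0.65,-0.65,-0.65,-0.65,-0.65,-0.65,-0.65,-0.65]

```text
clock: 23.1
tool_pos: [0.654, 0.1198, 0.1751]
tool_rot: [0.372, 0.928, -0.002, -0.003]
wrist_force: [-0.1, 0.3, -0.8]
gripper_width: 0.828
grasp_force: 0.0
```

```bash
python3 -c "from h import *;q()"
```

```text
gf 0.0 psi 0.809 |Mxy| 0.043 f tool xy [ 0.07 -0.26] Fz -0.8 Mz -0.035 t6 -0.0016 pos [0.654  0.1198 0.1751] t 23.1
```

>>> apply_moves:
  slide:
    - [0,0,0]
    - [0,0,0]
    - [0,0,0]
    - [0,0,0]
  angular:
    - [0,0,0.05]
    - [0,0,0.1]
    - [0,0,0.15]
    - [0,0,0.2]
  grip: [-0.65,-0.65,-0.65,-0.65]

```text
clock: 23.5
tool_pos: [0.6562, 0.1215, 0.1794]
tool_rot: [0.463, 0.886, 0.001, -0.0]
wrist_force: [-1.3, 2.8, 0.2]
gripper_width: 0.826
grasp_force: 1.2
```

```bash
python3 -c "from h import *;q()"
```

```text
gf 1.208 psi 0.608 |Mxy| 0.592 f tool xy [3.89 0.35] Fz 0.2 Mz 0.15 t6 -0.304 pos [0.6562 0.1215 0.1794] t 23.5
```

>>> apply_moves:
  slide:
    - [0,0,0]
    - [0,0,0]
    - [0,0,0]
    - [0,0,0]
  angular:
    - [0,0,0.05]
    - [0,0,0.1]
    - [0,0,0.15]
    - [0,0,0.2]
  grip: [-0.65,-0.65,-0.65,-0.65]

```text
clock: 23.9
tool_pos: [0.6562, 0.1221, 0.1796]
tool_rot: [0.549, 0.836, 0.001, -0.001]
wrist_force: [-2.6, 5.1, 1.3]
gripper_width: 0.826
grasp_force: 1.8
```

```bash
python3 -c "from h import *;q()"
```

```text
gf 1.784 psi 0.408 |Mxy| 0.865 f tool xy [5.76 0.31] Fz 1.3 Mz 0.144 t6 -0.2529 pos [0.6562 0.1221 0.1796] t 23.9
```

>>> apply_moves:
  slide:
    - [0,0,0]
    - [0,0,0]
    - [0,0,0]
    - [0,0,0]
  angular:
    - [0,0,0.05]
    - [0,0,0.1]
    - [0,0,0.15]
    - [0,0,0.2]
  grip: [-0.65,-0.65,-0.65,-0.65]

```text
clock: 24.3
tool_pos: [0.6564, 0.1228, 0.1799]
tool_rot: [0.63, 0.777, 0.002, -0.001]
wrist_force: [-1.6, 5.0, 1.2]
gripper_width: 0.829
grasp_force: 2.5
```

```bash
python3 -c "from h import *;q()"
```

```text
gf 2.52 psi 0.209 |Mxy| 1.113 f tool xy [7.28 0.68] Fz 1.2 Mz 0.194 t6 -0.2142 pos [0.6564 0.1228 0.1799] t 24.3
```

>>> apply_moves:
  slide:
    - [0,0,0]
    - [0,0,0]
    - [0,0,0]
    - [0,0,0]
  angular:
    - [0,0,0.05]
    - [0,0,0.1]
    - [0,0,0.15]
    - [0,0,0.2]
  grip: [-0.65,-0.65,-0.65,-0.65]

```text
clock: 24.7
tool_pos: [0.657, 0.1233, 0.1802]
tool_rot: [0.704, 0.71, 0.003, -0.001]
wrist_force: [-0.5, 5.4, 1.9]
gripper_width: 0.826
grasp_force: 2.9
```

```bash
python3 -c "from h import *;q();show('A')"
```

```text
gf 2.92 psi 0.009 |Mxy| 1.312 f tool xy [ 8.58 -0.5 ] Fz 1.9 Mz 0.264 t6 -0.172 pos [0.657  0.1233 0.1802] t 24.7
t6 -0.172 t 24.7 pos [0.657  0.1233 0.1802] psi 0.009 tilt -1.0 F [-0.51  5.42  1.94] M [1.309 0.088 0.264] w 0.826 j [0.18 0.54 0.12 1.15 0.   1.74]
nut A off [0.0006 0.0001] tau 0.26768225250055316
```

>>> apply_moves:
  slide:
    - [0,0,0]
    - [0,0,0]
  angular:
    - [0,0,0.05]
    - [0,0,0.1]
  grip: [-0.65,-0.65]

```text
clock: 24.9
tool_pos: [0.6571, 0.1232, 0.1803]
tool_rot: [0.738, 0.674, 0.003, -0.001]
wrist_force: [-0.2, 5.8, 2.0]
gripper_width: 0.826
grasp_force: 3.2
```

```bash
python3 -c "from h import *;q();show('A')"
```

```text
gf 3.203 psi -0.091 |Mxy| 1.213 f tool xy [ 7.83 -1.55] Fz 2.0 Mz 0.234 t6 -0.1436 pos [0.6571 0.1232 0.1803] t 24.9
t6 -0.1436 t 24.9 pos [0.6571 0.1232 0.1803] psi -0.091 tilt -1.0 F [-0.2   5.81  1.98] M [1.206 0.13  0.234] w 0.826 j [0.18 0.54 0.12 1.15 0.   1.84]
nut A off [0.0007 0.    ] tau 0.23859335353756544
```

>>> apply_moves:
  slide:
    - [0,0,0]
    - [0,0,0]
  angular:
    - [0,0,0.05]
    - [0,0,0.1]
  grip: [-0.65,-0.65]

```text
clock: 25.1
tool_pos: [0.6572, 0.1231, 0.1804]
tool_rot: [0.771, 0.637, 0.003, -0.001]
wrist_force: [-0.1, 5.8, 2.4]
gripper_width: 0.825
grasp_force: 3.4
```

```bash
python3 -c "from h import *;q();goto(*N['C'],.176,1.91)"
```

```text
gf 3.363 psi -0.191 |Mxy| 1.153 f tool xy [ 7.28 -2.16] Fz 2.4 Mz 0.275 t6 -0.1182 pos [0.6572 0.1231 0.1804] t 25.1
slide cm [ -9.24 -21.8    0.35] ang z -2.101
```

>>> apply_moves:
  slide:
    - [0,0,0]
    - [0,0,-4.5]
    - [-1.8,-4.2,-4.5]
    - [-3.6,-8.4,-4.5]
    - [-5.4,-12.6,-4.5]
    - [-7.2,-16.8,-4.5]
    - [-9.2,-21.8,-4.5]
    - [-9.2,-21.8,-4.5]
    - [-9.2,-21.8,-4.5]
    - [-9.2,-21.8,-4.5]
    - [-9.2,-21.8,-4.5]
    - [-9.2,-21.8,-4.5]
    - [-9.2,-21.8,-4.5]
    - [-9.2,-21.8,-4.5]
    - [-9.2,-21.8,-4.5]
    - [-9.2,-21.8,-4.5]
    - [-9.2,-21.8,-4.5]
  angular:
    - [0,0,-0.14]
    - [0,0,-0.28]
    - [0,0,-0.42]
    - [0,0,-0.56]
    - [0,0,-0.7]
    - [0,0,-0.84]
    - [0,0,-0.98]
    - [0,0,-1.12]
    - [0,0,-1.26]
    - [0,0,-1.4]
    - [0,0,-1.54]
    - [0,0,-1.68]
    - [0,0,-1.82]
    - [0,0,-1.96]
    - [0,0,-2.1]
    - [0,0,-2.1]
    - [0,0,-2.1]
  grip: [-0.65,-0.65,-0.65,-0.65,-0.65,-0.65,-0.65,-0.65,-0.65,-0.65,-0.65,-0.65,-0.65,-0.65,-0.65,-0.65,-0.65]

```text
clock: 26.8
tool_pos: [0.4254, 0.072, 0.2235]
tool_rot: [-0.167, 0.986, -0.0, 0.001]
wrist_force: [-0.7, 1.2, -0.5]
gripper_width: 0.83
grasp_force: 0.0
```

```bash
python3 -c "from h import *;q();goto(*N['C'],.177,1.91)"
```

```text
gf 0.0 psi 1.906 |Mxy| 0.04 f tool xy [-0.15  0.26] Fz -0.5 Mz -0.004 t6 -0.0342 pos [0.4254 0.072  0.2235] t 26.8
slide cm [-0.07  0.17  4.65] ang z -0.004
```

>>> apply_moves:
  slide:
    - [-0.1,0.2,2.3]
    - [-0.1,0.2,4.6]
    - [-0.1,0.2,4.6]
    - [-0.1,0.2,4.6]
    - [-0.1,0.2,4.6]
    - [-0.1,0.2,4.6]
    - [-0.1,0.2,4.6]
  angular:
    - [0,0,0]
    - [0,0,0]
    - [0,0,0]
    - [0,0,0.05]
    - [0,0,0.1]
    - [0,0,0.15]
    - [0,0,0.2]
  grip: [-0.65,-0.65,-0.65,-0.65,-0.65,-0.65,-0.65]

```text
clock: 27.5
tool_pos: [0.4254, 0.0745, 0.1775]
tool_rot: [-0.068, 0.998, 0.0, 0.0]
wrist_force: [-1.6, 0.7, 0.2]
gripper_width: 0.828
grasp_force: 1.8
```

```bash
python3 -c "from h import *;q()"
```

```text
gf 1.788 psi 1.707 |Mxy| 0.172 f tool xy [1.05 0.53] Fz 0.2 Mz 0.16 t6 -0.2564 pos [0.4254 0.0745 0.1775] t 27.5
```

>>> apply_moves:
  slide:
    - [0,0,0]
    - [0,0,0]
    - [0,0,0]
    - [0,0,0]
  angular:
    - [0,0,0.05]
    - [0,0,0.1]
    - [0,0,0.15]
    - [0,0,0.2]
  grip: [-0.65,-0.65,-0.65,-0.65]

```text
clock: 27.9
tool_pos: [0.4253, 0.0746, 0.1774]
tool_rot: [0.032, 0.999, 0.0, -0.0]
wrist_force: [-0.8, 0.2, -1.4]
gripper_width: 0.83
grasp_force: 2.2
```

```bash
python3 -c "from h import *;q()"
```

```text
gf 2.231 psi 1.507 |Mxy| 0.18 f tool xy [1.13 0.35] Fz -1.4 Mz 0.202 t6 -0.2019 pos [0.4253 0.0746 0.1774] t 27.9
```

>>> apply_moves:
  slide:
    - [0,0,0]
    - [0,0,0]
  angular:
    - [0,0,0.05]
    - [0,0,0.1]
  grip: [-0.65,-0.65]

```text
clock: 28.1
tool_pos: [0.4252, 0.0746, 0.1773]
tool_rot: [0.082, 0.997, 0.0, -0.0]
wrist_force: [-1.2, 0.4, -2.2]
gripper_width: 0.825
grasp_force: 2.6
```

```bash
python3 -c "from h import *;q()"
```

```text
gf 2.553 psi 1.407 |Mxy| 0.191 f tool xy [1.2  0.42] Fz -2.2 Mz 0.224 t6 -0.1711 pos [0.4252 0.0746 0.1773] t 28.1
```

>>> apply_moves:
  slide:
    - [0,0,0]
    - [0,0,0]
    - [0,0,0]
    - [0,0,0]
  angular:
    - [0,0,0.05]
    - [0,0,0.1]
    - [0,0,0.15]
    - [0,0,0.2]
  grip: [-0.65,-0.65,-0.65,-0.65]

```text
clock: 28.5
tool_pos: [0.4251, 0.0746, 0.1772]
tool_rot: [0.181, 0.984, 0.0, -0.0]
wrist_force: [-0.0, 0.5, -2.6]
gripper_width: 0.824
grasp_force: 3.0
```

```bash
python3 -c "from h import *;q();goto(*N['D'],.177,2.63)"
```

```text
gf 2.998 psi 1.207 |Mxy| 0.21 f tool xy [1.3  0.36] Fz -2.6 Mz 0.351 t6 -0.1192 pos [0.4251 0.0746 0.1772] t 28.5
slide cm [-3.57 16.26  0.02] ang z -1.423
```

All four are near 0.29–0.30 N m. Nut B was eased by its neighbours afterwards, so I'll re-check it.

```bash
python3 -c "from h import *;goto(*N['B'],.177,.44)"
```

```text
slide cm [-1.639e+01 -3.550e+00  1.000e-02] ang z 0.767
```

>>> apply_moves:
  slide:
    - [0,0,0]
    - [0,0,-4.5]
    - [0,0,-4.5]
  angular:
    - [0,0,-0.14]
    - [0,0,-0.14]
    - [0,0,0]
  grip: [-0.65,-0.65,-0.65]

```text
clock: 28.8
tool_pos: [0.4284, 0.075, 0.2267]
tool_rot: [0.182, 0.983, 0.001, 0.004]
wrist_force: [1.9, 0.6, 0.8]
gripper_width: 0.822
grasp_force: 0.0
```

```bash
python3 -c "from h import *;goto(*N['B'],.222,.44)"
```

```text
slide cm [-16.1   -3.67   0.57] ang z 0.765
```

>>> apply_moves:
  slide:
    - [-4,-0.9,0]
    - [-8,-1.8,0]
    - [-12,-2.7,0]
    - [-16.4,-3.5,0]
    - [-16.4,-3.5,0]
    - [-16.4,-3.5,0]
    - [-16.4,-3.5,0]
    - [-16.4,-3.5,2.2]
    - [-16.4,-3.5,4.5]
    - [-16.4,-3.5,4.5]
    - [-16.4,-3.5,4.5]
    - [-16.4,-3.5,4.5]
    - [-16.4,-3.5,4.5]
  angular:
    - [0,0,0.14]
    - [0,0,0.28]
    - [0,0,0.42]
    - [0,0,0.56]
    - [0,0,0.76]
    - [0,0,0.76]
    - [0,0,0.76]
    - [0,0,0.76]
    - [0,0,0.76]
    - [0,0,0.76]
    - [0,0,0.81]
    - [0,0,0.86]
    - [0,0,0.91]
  grip: [-0.65,-0.65,-0.65,-0.65,-0.65,-0.65,-0.65,-0.65,-0.65,-0.65,-0.65,-0.65,-0.65]

```text
clock: 30.1
tool_pos: [0.567, -0.0158, 0.1781]
tool_rot: [0.594, 0.805, 0.001, 0.001]
wrist_force: [-0.1, -0.0, -0.3]
gripper_width: 0.828
grasp_force: 2.7
```

```bash
python3 -c "from h import *;q()"
```

```text
gf 2.656 psi 0.299 |Mxy| 0.073 f tool xy [ 0.46 -0.02] Fz -0.3 Mz 0.288 t6 -0.1075 pos [ 0.567  -0.0158  0.1781] t 30.1
```

>>> apply_moves:
  slide:
    - [0,0,0]
  angular:
    - [0,0,0.05]
  grip: [-0.65]

```text
clock: 30.2
tool_pos: [0.567, -0.0159, 0.1782]
tool_rot: [0.614, 0.79, 0.0, 0.001]
wrist_force: [0.0, -0.6, 1.5]
gripper_width: 0.822
grasp_force: 3.0
```

```bash
python3 -c "from h import *;q()"
```

```text
gf 2.976 psi 0.249 |Mxy| 0.074 f tool xy [ 0.19 -0.43] Fz 1.5 Mz 0.34 t6 -0.1153 pos [ 0.567  -0.0159  0.1782] t 30.2
```

B reads about 0.30 N m, which is firm. Retreating.

>>> apply_moves:
  slide:
    - [0,0,0]
    - [0,0,-4.5]
    - [0,0,-9]
    - [0,0,-12]
    - [0,0,-12]
    - [0,0,-12]
  angular:
    - [0,0,-0.14]
    - [0,0,-0.14]
    - [0,0,-0.14]
    - [0,0,-0.14]
    - [0,0,-0.14]
    - [0,0,-0.14]
  grip: [-0.65,-0.65,-0.65,-0.65,-0.65,-0.65]

```text
clock: 30.8
tool_pos: [0.5672, -0.0159, 0.2985]
tool_rot: [0.557, 0.831, 0.001, 0.002]
wrist_force: [0.2, 0.4, -1.0]
gripper_width: 0.825
grasp_force: 0.0
```

```bash
python3 -c "
from h import *
q()
im=bot.capture('scene')['pixels'][:,:,::-1];cv2.imwrite('pics/end.png',im)"
```

```text
gf 0.0 psi 0.39 |Mxy| 0.039 f tool xy [-0.17 -0.15] Fz -1.0 Mz -0.018 t6 -0.0012 pos [ 0.5672 -0.0159  0.2985] t 30.8
```

View pics/end.png

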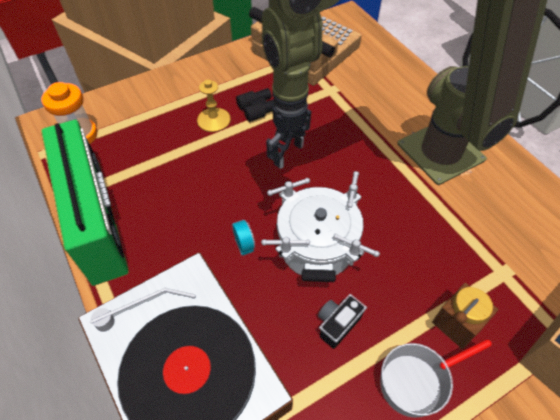

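The gripper is clear of the pot at (290,140). The lid sits level around (320,222), and the clock (243,237), camera (343,318) and the other goods have not moved.

```bash
python3 -c "
from rig import bot
print(bot.hand_in())"
```

```text
the job is handed in; nothing more can be done
None
```

I tightened all four nuts in two star-order rounds, to about 0.1 N m and then about 0.3 N m (firm), gave the third nut turned two rounds' neighbour B one small re-check turn at the end, and handed the job in at about 31 s with nothing else moved.

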